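# Walk the oak block round to the fence

### The job

The heavy oak block lies askew, more or less end-on to the aluminium fence of the clamping board. Walk it round where it lies, nudging one corner and then the opposite one with the fingers, until its long sides are parallel to the fence, and only then push it up flat against the fence and along it until its end meets the stop. Push only: do not lift or tip the block, run a corner of it into the fence, or disturb the other things on the bench.

Things in the scene. Friction and masses are not known exactly. Their poses are not given: they have to be found in the camera images.
- block: solid oak block, 190 long x 110 wide x 45 mm high, about 0.65 to 0.95 kg, loose on the board, too wide to grasp. Origin: centre of its underside. Its y axis runs along its length (190), x across its width, z up. Both long sides are alike: either may face the fence. It slides under a steady push of about 3 to 7 N, more for a moment if struck fast
- board: fixed MDF clamping board lying flat on the bench, 420 (x) x 660 (y) x 18 mm thick, with rows of 20 mm dog holes (drawn only: nothing enters them). Origin: centre of its underside; top at z = 18 mm. Its x axis points from the robot's side towards the fence. Its place and turn differ from start to start
- fence: aluminium fence fixed on the board, parallel to the board's y axis: 600 mm long, 40 mm high above the board, 30 mm thick, two brackets with knobs behind it. Origin: on the board's top, middle of its length, in the plane of its flat working face. y runs along the fence, x points through it away from the robot (the working face looks to -x)
- stop: fixed aluminium flag stop clamped on the fence to the left of the block: a plate 8 mm thick standing 58 mm out from the fence's face, 3 to 37 mm above the board, and a saddle with a knob on the fence, up to 74 mm above the board. Origin: on the board's top, where the plane of the plate's working face (looking to -y, at the block) meets that of the fence's face. Axes as the fence's
- bench_dog: bystander: steel bench dog, 26 mm in diameter, 43 mm high, standing on the board to the right of the block. Origin: centre of its foot
- sanding_block: bystander: cork sanding block 62 x 110 x 40 mm high, on the board's left front part. Origin: centre of its underside
- chisel: bystander: chisel with a wooden handle, 275 mm long, 28 mm high, lying on the bench to the right of the board. Origin: near its middle, on the bench; x axis towards the blade
- try_square: bystander: try square lying on the bench at the left, stock 120 mm, blade 150 mm, 24 mm high. Origin: foot of the stock's middle
- mallet: bystander: joiner's mallet lying on the bench at the left, head 130 x 90 x 66 mm high, handle 230 mm. Origin: under the head's middle; y axis towards the handle
- glue: bystander: white glue bottle, 64 mm in diameter, 185 mm high, standing on the bench at the far right. Origin: centre of its foot
- tape: bystander: yellow tape measure 72 x 45 x 66 mm high, on the bench at the right. Origin: centre of its underside
- screw_jar: bystander: small clear jar with a steel lid, 60 mm in diameter, 75 mm high, on the bench at the left. Origin: centre of its foot

How it is judged:
By the outcome, as a careful person would: the job done as asked, in the order asked, and still so for the second after the job is handed in, with the robot touching nothing.
It also fails if it takes over 72 s, if anything falls off the work surface, if the arm or the gripper's body presses on something with over 40 N, if the wrist force passes 120 N, or if a joint passes its speed limit or range.

### The arm

A 6-joint arm with a two-finger parallel gripper is mounted at the origin on the work surface. World frame = base frame: x ahead of the robot, y to its left, z up, the work surface at z = 0. Lengths are in m, angles in rad, forces in N, time in s.
With the tool pointing down it reaches from about 0.375 to 0.975 m from the base axis. Payload 3.8 kg.
Tool frame: the origin (TCP) lies midway between the tips of the shut fingers; the grasp point (between the pads) lies 19 mm behind it; z points along the fingers, y is the line along which they close (so a half turn about z gives the same grasp; the last joint's range is limited). The gripper opens to 85 mm and grips with 20 to 120 N. Pads are 22 mm wide; open, the fingers measure 114 mm over their backs; the gripper's body (76 mm by 85 mm) begins 54 mm behind the grasp point. The pads swing forward as they close: fully open they stand 13 mm farther back than shut.
Start: joints at [1.265, 0.264, 1.604, -0, 1.274, -0.037], TCP at [0.179, 0.651, 0.231] pointing down, gripper open.
Joint ranges: [-2.63, 2.63], [-0.94, 2.18], [0.31, 2.57], [-1.31, 4.45], [0, 2.66], [-2.55, 2.55]. Speed limits (rad/s): [2.57, 2.57, 3.14, 3.14, 3.14, 3.14].

### API

Orientations are given as a rotation vector (axis times angle).
In Python, from workcell import bot gives the robot as it stands.
- The arm moves only by the tool step_arm, never from a script. Its argument "motion" is a list of rows, each a list of 5 numbers: the finger opening in cm, from 0 to 8.54, then the shift along the tool's x, y, z in cm, then the turn about the tool's z in degrees. In form: [[claw, dx, dy, dz, twist], ...]. A call has 1 to 20 rows; each row is the pose to reach, as a shift and turn from the pose commanded when the call began, along the tool's axes at that moment; what a row does not reach only later rows make up. A row lasts 1/10 s, in which the tool goes at most 50 mm and 8.59 degrees, less where a joint would pass 70% of its speed; a pose out of reach is approached as far as the arm can. A call with a gripper value outside its range is refused whole. The fingers move at their own pace and stop on an object; "force" is the grip in N (left out, the last holds). Time passes only in rows, so rows that repeat a pose let the fingers close. It gives the time, the measured TCP pose, the force, the opening and the grip force at its end, in the units of the state.
- bot.read_state(): the state, without advancing time (a new reading comes with each control period).
- bot.read_camera(name): name is "scene" or "top"; returns (picture, depth): 400x640x3 uint8, red, green, blue; 400x640 float32, m along the optical axis (not along the pixel's ray), 0 where there is no reading.
- bot.calibration(name): a dict with "mtx" (3x3 intrinsics, pixels), "origin" and "orientation" of the camera in the world. Camera axes: x right, y up, looking along -z (the intrinsics and any distortion apply to the point x, -y, -z); pixel columns grow to the right and rows downward; lengths in m; the calibration is good to about 2 mm. A picture is of the moment at which its call begins. calibration takes no time and is no camera call.
- bot.finish_job(): hands the job in; it is judged then, once.
The state is a dict: "time": time; "q": joint angles; "joint_vel": joint speeds; "joint_torque": joint torques, N m; "tool_pos": TCP position; "tcp_rot": TCP orientation; "wrist_force": force on the tool from outside, world axes, zero at the start; "torque": the same for the moment, N m; "width": opening from 0.0 (shut) to 1.0 (fully open); "grip_force": force on a finger pad.
Only numpy, scipy, OpenCV 4.12 (cv2) and the standard library are available. Lean on these libraries where they do the work, as an engineer would, in place of code of your own. Each camera call takes 0.05 s, during which the arm holds its last target. There are 200 camera calls.

## Working session

There is one attempt and no reset: what is moved stays moved. The work goes in short steps, Python scripts to look and compute and a tool call to move; the robot and the scene stay as the last step left them, time stands still between calls to the robot, and variables do not carry over. Pictures are saved under pics/ and viewed, at most 10 in all, crops included, and the job is handed in when it is done.

Besides the shell and the picture viewer there is one more tool, called after "Request:" in YAML: its name, and indented under it one key for each argument. step_arm: Moves the arm, as the interface text tells. Its arguments: {"type":"object","properties":{"motion":{"type":"array","items":{"type":"array","items":{"type":"number"}}},"force":{"type":"number"}},"required":["motion"]}

```bash
mkdir -p pics; cat > h.py <<'E'
import numpy as np, cv2
from scipy.spatial.transform import Rotation as R
from workcell import bot
def rot(o):
    o=np.array(o,float)
    return o if o.shape==(3,3) else (R.from_rotvec(o).as_matrix() if o.size==3 else R.from_quat(o).as_matrix())
def cloud(n):
    im,d=bot.read_camera(n); c=bot.calibration(n)
    K=np.array(c["mtx"]); v,u=np.mgrid[0:400,0:640]
    p=np.stack([(u-K[0,2])/K[0,0]*d,-(v-K[1,2])/K[1,1]*d,-d],-1)
    return im,d,p@rot(c["orientation"]).T+np.array(c["origin"])
E
python3 - <<'E'
from h import *
for n in("scene","top"):
    im,d,P=cloud(n); c=bot.calibration(n); print(n,c)
    cv2.imwrite(f"pics/{n}0.png",im[:,:,::-1]); np.save(n+"0.npy",P)
s=bot.read_state(); print(s)
E
```

```text
scene {'mtx': array([[393.01168959,   0.        , 320.24817435],
       [  0.        , 393.01168959, 200.96873014],
       [  0.        ,   0.        ,   1.        ]]), 'origin': array([ 1.42161341, -0.06172053,  0.9300605 ]), 'orientation': array([0.60320598, 0.59311911, 1.42679208])}
top {'mtx': array([[432.90051389,   0.        , 313.8489207 ],
       [  0.        , 432.90051389, 202.29571754],
       [  0.        ,   0.        ,   1.        ]]), 'origin': array([ 0.30599475, -0.01816693,  1.61628881]), 'orientation': array([ 0.12395227, -0.12728007, -1.58344541])}
{'time': 0.1, 'q': array([ 1.26509334e+00,  2.64693684e-01,  1.60530637e+00,  1.01258140e-05,
        1.27371670e+00, -3.68975640e-02]), 'joint_vel': array([-0.00194324, -0.0002981 , -0.00338847,  0.00057613,  0.00017172,
       -0.00051542]), 'joint_torque': array([ 5.87296709e-04, -5.16708434e+01, -3.68589664e+01,  5.18742979e-05,
        6.29857415e-03, -6.69686258e-06]), 'tool_pos': array([0.17905247, 0.6500924 , 0.23003862]), 'tcp_rot': array([-0.42092309, -3.11288974,  0.00328471]), 'wrist_force': array([ 0.22736912,  0.44368033, -0.6123012 ]), 'torque': array([ 0.01977256, -0.07017329,  0.0156043 ]), 'grip_force': 0.0, 'width': 0.9989630114677531}
```

View pics/top0.png

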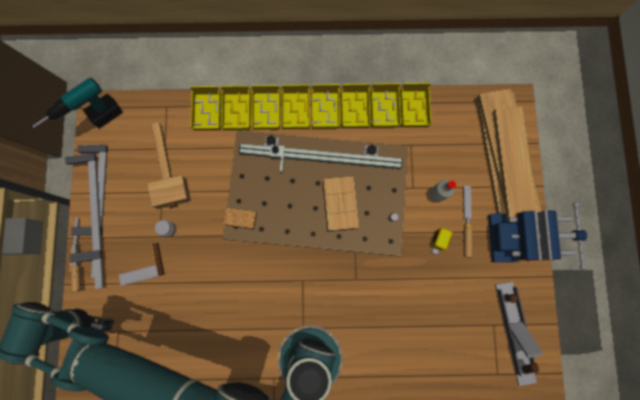

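View pics/scene0.png

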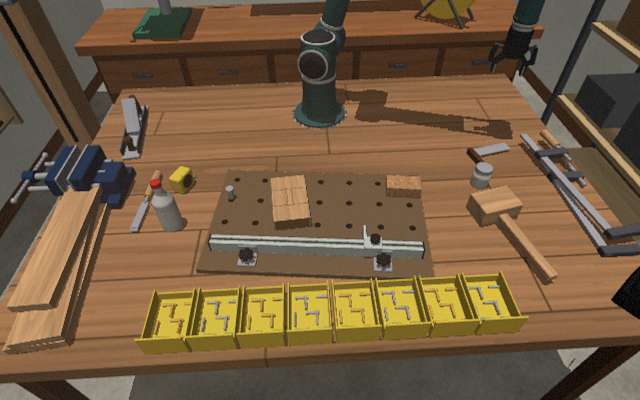

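The top view shows the fence from (240,149) to (400,162), the stop at (281,157), the block near (341,204), the dog at (394,217) and the sanding block at (241,217). The scene view shows the same layout from behind the fence. Next I'll get metric poses.

```bash
cat >> h.py <<'E'
def rect(pts): # min area rect -> centre, long-axis dir angle(deg, mod180), size
    (c,s,a)=cv2.minAreaRect((pts*1000).astype(np.float32)); b=cv2.boxPoints((c,s,a))
    e=[b[1]-b[0],b[2]-b[1]]; L=max(e,key=np.linalg.norm)
    return np.array(c).round(1),round(float(np.degrees(np.arctan2(L[1],L[0]))%180),2),np.sort(np.linalg.norm(e,axis=1)).round(1)
def block(P,lo=.054,hi=.072,box=None):
    x,y,z=P[...,0],P[...,1],P[...,2]
    m=((z>lo)&(z<hi))
    if box: m&=(x>box[0])&(x<box[1])&(y>box[2])&(y<box[3])
    m=cv2.morphologyEx(m.astype(np.uint8),cv2.MORPH_OPEN,np.ones((3,3)))
    n,l,st,ce=cv2.connectedComponentsWithStats(m)
    return [(i,st[i].tolist(),rect(P[l==i][:,:2]),P[l==i][:,2].mean().round(4)) for i in range(1,n) if st[i,4]>15]
E
python3 - <<'E'
from h import *
for n in("top","scene"):
    P=np.load(n+"0.npy")
    print(n,"board z",P[215,300] if n=="top" else P[190,340])
    for lo,hi in((.05,.072),(.03,.05+.02),(.075,.1)):
        print(lo,hi)
        for r in block(P,lo,hi,(.3,.75,-.42,.42)): print(r)
    # board extent
    z=P[...,2]; m=(z>.012)&(z<.024)&(P[...,0]>.25)&(P[...,0]<.85)&(abs(P[...,1])<.5)
    print("board",rect(P[m][:,:2]))
E
```

```text
top board z [0.51624478 0.02865564 0.01770288]
0.05 0.072
(1, [278, 151, 124, 16, 892], (array([ 724.1, -121.8]), 84.24, array([ 33.7, 456.8], dtype=float32)), np.float64(0.0587))
(3, [264, 152, 8, 3, 24], (array([744.4, 145. ]), 83.45, array([10.6, 28.7], dtype=float32)), np.float64(0.0608))
(6, [323, 177, 35, 54, 1538], (array([ 552.1, -119.8]), 4.53, array([110.6, 190. ], dtype=float32)), np.float64(0.0631))
(7, [223, 208, 32, 20, 504], (array([504.9, 249.4]), 80.98, array([ 62.2, 110.7], dtype=float32)), np.float64(0.0582))
(8, [390, 214, 8, 7, 45], (array([ 498.5, -311.6]), 134.65, array([23.2, 25. ], dtype=float32)), np.float64(0.0608))
0.03 0.07
(1, [272, 151, 130, 18, 1142], (array([ 733.6, -111.3]), 84.5, array([ 54.2, 483. ], dtype=float32)), np.float64(0.0558))
(3, [257, 152, 14, 5, 59], (array([744.2, 160.5]), 89.03, array([10.7, 50.5], dtype=float32)), np.float64(0.0529))
(4, [280, 162, 3, 7, 21], (array([699. ,  96.2]), 177.68, array([ 7.5, 23.2], dtype=float32)), np.float64(0.0524))
(5, [323, 177, 35, 54, 1483], (array([ 552. , -119.4]), 4.51, array([110. , 190.2], dty
[... 999 characters left out ...]
0.0589))
0.03 0.07
(1, [271, 175, 40, 53, 1779], (array([ 552.2, -123.2]), 4.35, array([109.9, 197.1], dtype=float32)), np.float64(0.062))
(2, [386, 174, 36, 21, 657], (array([506.3, 246.1]), 81.2, array([ 68.5, 110.6], dtype=float32)), np.float64(0.0538))
(3, [226, 185, 8, 12, 77], (array([ 498.6, -314.9]), 165.44, array([25.1, 25.3], dtype=float32)), np.float64(0.0544))
(4, [363, 225, 3, 11, 33], (array([702.7,  91.1]), 172.63, array([ 5.9, 49. ], dtype=float32)), np.float64(0.0555))
(5, [208, 234, 161, 19, 1938], (array([ 727. , -129.8]), 86.18, array([ 58.4, 453. ], dtype=float32)), np.float64(0.0547))
0.075 0.1
board (array([606.9,  -6.7]), 83.62, array([ 428. , 1014.1], dtype=float32))
```

```bash
cat >> h.py <<'E'
def fr(p,F): # world xy (m) -> fence frame mm (u through fence, v along)
    a=np.radians(F[2]); return (np.asarray(p)[...,:2]*1000-np.array(F[:2]))@np.array([[np.sin(a),np.cos(a)],[-np.cos(a),np.sin(a)]])
E
python3 - <<'E'
from h import *
P=np.load("top0.npy"); F=(708.,-122.,84.3)
for it in range(3):
    q=fr(P,F); z=P[...,2]; u,v=q[...,0],q[...,1]
    m=(z>.028)&(z<.052)&(abs(u)<7)&(v>-200)&(v<190)
    k=np.polyfit(v[m],u[m],1); print(m.sum(),k,(u[m]-np.polyval(k,v[m])).std())
    a=np.radians(F[2]); F=(F[0]+k[1]*np.sin(a),F[1]-k[1]*np.cos(a),F[2]-np.degrees(np.arctan(k[0])))
q=fr(P,F);u,v=q[...,0],q[...,1]
t=(z>.054)&(z<.066)&(abs(u)<40)&(v>-200)&(v<190); kt=[u[t&(abs(v-c)<20)].min().round(1) for c in range(-180,190,40)]
print(F,"top front edge",kt)
m=(u<-8)&(u>-70)&(v>150)&(v<260)&(z>.03)&(z<.095); print("stop",np.c_[u[m],v[m],z[m]*1000].round(0).tolist())
E
```

```text
178 [0.01167973 2.40865104] 1.0615232508697945
180 [-0.00017841  0.06342942] 1.2269632946474462
180 [-2.29861629e-08 -2.79105113e-07] 1.2269632751169428
(np.float64(710.4597792712389), np.float64(-122.24626307672202), np.float64(83.64105507958878)) top front edge [np.float64(-1.2), np.float64(-1.8), np.float64(-1.9), np.float64(-3.0), np.float64(-0.8), np.float64(-1.3), np.float64(-1.6), np.float64(-2.7), np.float64(-1.8), np.float64(-1.7)]
stop [[-8.0, 214.0, 69.0], [-12.0, 217.0, 69.0], [-13.0, 213.0, 71.0], [-13.0, 218.0, 56.0], [-14.0, 214.0, 61.0], [-17.0, 217.0, 57.0], [-15.0, 214.0, 50.0], [-10.0, 212.0, 32.0], [-21.0, 217.0, 57.0], [-19.0, 214.0, 53.0], [-24.0, 220.0, 55.0], [-24.0, 217.0, 56.0], [-24.0, 213.0, 55.0], [-28.0, 220.0, 53.0], [-27.0, 216.0, 54.0], [-27.0, 213.0, 51.0], [-32.0, 219.0, 56.0], [-32.0, 216.0, 55.0], [-31.0, 212.0, 52.0], [-35.0, 219.0, 53.0], [-37.0, 215.0, 60.0], [-33.0, 212.0, 48.0], [-40.0, 219.0, 56.0], [-38.0, 216.0, 49.0], [-36.0, 213.0, 42.0], [-43.0, 218.0, 54.0], [-44.0, 214.0, 58.0], [-39.0, 212.0, 40.0], [-47.0, 218.0, 56.0], [-47.0, 214.0, 57.0], [-43.0, 212.0, 39.0], [-52.0, 217.0, 60.0], [-51.0, 213.0, 59.0], [-55.0, 217.0, 57.0], [-55.0, 213.0, 57.0], [-57.0, 217.0, 50.0], [-58.0, 213.0, 54.0], [-59.0, 218.0, 41.0], [-58.0, 214.0, 40.0]]
```

```bash
cat >> h.py <<'E'
F=(709.5,-122.2,83.7)
def look(show=True):
    s=bot.read_state(); _,_,P=cloud("top")
    r=[r for r in block(P,.056,.070,(.4,.72,-.35,.2)) if r[1][4]>600]
    # TCP may occlude: use largest
    b=max(r,key=lambda r:r[1][4])[2]; c=fr(b[0]/1000,F); th=(b[1]-(F[2]-90)+45)%180-45
    print("block u,v",c.round(1),"th",round(th,1),"size",b[2],"tcp",tcp().round(1),"t",s["time"])
    return c,th
def tcp():
    s=bot.read_state(); M=rot(s["tcp_rot"]); uv=fr(s["tool_pos"],F)
    yaw=np.degrees(np.arctan2(M[1,1],M[0,1]))-F[2]
    return np.array([*uv,s["tool_pos"][2]*1000,yaw])
def rows(T): # targets (u,v,z,yaw) mm,deg -> tool shifts cm
    s=bot.read_state(); M=rot(s["tcp_rot"]); a=np.radians(F[2]); t0=tcp()
    for t in T:
        d=np.array(t[:3])-t0[:3]; w=np.array([d[0]*np.sin(a)+d[1]*np.cos(a),-d[0]*np.cos(a)+d[1]*np.sin(a),d[2]])
        print((M.T@w/10).round(2).tolist(),round(-((t[3]-t0[3]+180)%360-180),1))
def nudge(c,th,dth,end,p=72,half=13,gap=20,rc=45,z=32,n=4):
    """end=+1: fence-side end pushed to the left, -1: the other end to the right"""
    T=[]
    def at(g,dt):
        t=np.radians(th+(0 if end>0 else 180)); e0=np.array([np.cos(t),np.sin(t)]); k=c-rc*e0
        t+=np.radians(dt); e=np.array([np.cos(t),np.sin(t)]); nn=np.array([e[1],-e[0]])
        return [*(k+(rc+p)*e+(55+half+g)*nn)]
    T=[[*at(gap,0),130,th-90],[*at(gap,0),z,th-90]]+[[*at(0,dth*i/n),z,th-90+dth*i/n] for i in range(n+1)]
    T+=[[*at(gap,dth),z,th-90+dth],[*at(gap,dth),130,th-90+dth]]
    rows(T)
E
python3 - <<'E'
from h import *
c,th=look(); nudge(c,th,20,1)
E
```

```text
block u,v [-156.5  -14.7] th 10.8 size [109.8 191.1] tcp [-612.   709.5  230.2   -9.1] t 0.1
[-66.19, -70.11, 10.15] 70.1
[-66.19, -70.09, 19.95] 70.1
[-65.51, -68.21, 19.94] 70.1
[-65.67, -67.04, 19.94] 65.1
[-65.73, -65.86, 19.94] 60.1
[-65.68, -64.68, 19.94] 55.1
[-65.53, -63.51, 19.93] 50.1
[-66.81, -65.05, 19.94] 50.1
[-66.81, -65.06, 10.14] 50.1
```

Request:
step_arm:
  motion:
    - [0, -66.2, -70.1, 2, 70]
    - [0, -66.2, -70.1, 2, 70]
    - [0, -66.2, -70.1, 2, 70]
    - [0, -66.2, -70.1, 2, 70]
    - [0, -66.2, -70.1, 2, 70]
    - [0, -66.2, -70.1, 2, 70]
    - [0, -66.2, -70.1, 2, 70]
    - [0, -66.2, -70.1, 2, 70]
    - [0, -66.2, -70.1, 2, 70]
    - [0, -66.2, -70.1, 2, 70]
    - [0, -66.2, -70.1, 2, 70]
    - [0, -66.2, -70.1, 2, 70]
    - [0, -66.2, -70.1, 2, 70]
    - [0, -66.2, -70.1, 2, 70]
    - [0, -66.2, -70.1, 2, 70]
    - [0, -66.2, -70.1, 2, 70]
    - [0, -66.2, -70.1, 2, 70]
    - [0, -66.2, -70.1, 2, 70]
    - [0, -66.2, -70.1, 2, 70]
    - [0, -66.2, -70.1, 2, 70]

```text
time: 2.15
tool_pos: [0.6325, -0.2055, 0.2103]
tcp_rot: [2.134, 2.304, -0.002]
wrist_force: [-0.6, 0.6, -0.6]
width: -0.0
grip_force: 0.0
```

```bash
python3 - <<'E'
from h import *
c,th=look(); nudge(c,th,20,1)
E
```

```text
block u,v [-159.3    4.3] th 4.9 size [ 81.1 189.2] tcp [-67.3 -91.1 210.3 -79.3] t 2.15
[1.62, -1.0, 8.02] 5.8
[1.63, -1.0, 17.82] 5.8
[3.62, -0.8, 17.82] 5.8
[4.6, -0.14, 17.82] 0.8
[5.64, 0.42, 17.82] -4.2
[6.72, 0.89, 17.82] -9.2
[7.84, 1.26, 17.81] -14.2
[5.91, 1.75, 17.82] -14.2
[5.89, 1.75, 8.02] -14.2
```

Request:
step_arm:
  motion:
    - [0, 0.4, -0.1, 5, 0]
    - [0, 0.4, -0.1, 10, 0]
    - [0, 0.4, -0.1, 15, 0]
    - [0, 0.4, -0.1, 17.8, 0]
    - [0, 0.4, -0.1, 17.8, 0]
    - [0, 1.4, -0.1, 17.8, 0]
    - [0, 2.2, -0.1, 17.8, 0]
    - [0, 2.9, 0.3, 17.8, -2.5]
    - [0, 3.45, 0.45, 17.8, -5]
    - [0, 4.0, 0.7, 17.8, -7.5]
    - [0, 4.5, 0.9, 17.8, -10]
    - [0, 5.1, 1.1, 17.8, -12.5]
    - [0, 5.65, 1.25, 17.8, -15]
    - [0, 6.2, 1.4, 17.8, -17.5]
    - [0, 6.8, 1.5, 17.8, -20]
    - [0, 6.8, 1.5, 17.8, -20]
    - [0, 4.9, 2.2, 17.8, -20]
    - [0, 4.9, 2.2, 13.0, -20]
    - [0, 4.9, 2.2, 8.0, -20]
    - [0, 4.9, 2.2, 8.0, -20]

```text
time: 4.2
tool_pos: [0.6563, -0.1531, 0.1422]
tcp_rot: [1.69, 2.628, 0.008]
wrist_force: [2.0, -0.3, 1.3]
width: -0.001
grip_force: 0.0
```

```bash
cat >> h.py <<'E'
def look():
    pts=[]
    for n,off in(("top",0),("scene",.003)):
        _,_,P=cloud(n); P=P+np.array([0,off,0])
        q=fr(P,F)
        m=((P[...,2]>.057)&(P[...,2]<.069)&(q[...,0]<(-6))&(q[...,0]>-300)&(q[...,1]>-190)&(q[...,1]<208)).astype(np.uint8)
        k,l,st,_=cv2.connectedComponentsWithStats(cv2.morphologyEx(m,cv2.MORPH_OPEN,np.ones((3,3))))
        for i in range(1,k):
            if st[i,4]>100: pts.append(P[l==i][:,:2]); a=rect(pts[-1]); print(n,fr(a[0]/1000,F).round(1),round((a[1]-(F[2]-90)+45)%180-45,1),a[2])
    b=rect(np.vstack(pts)); c=fr(b[0]/1000,F); th=(b[1]-(F[2]-90)+45)%180-45
    print("block u,v",c.round(1),"th",round(th,1),"size",b[2],"tcp",tcp().round(1),"t",bot.read_state()["time"])
    return c,th
E
python3 - <<'E'
from h import *
c,th=look(); nudge(c,th,20,-1)
E
```

```text
top [-133.9   68.5] 2.1 [54.7 97.2]
scene [-159.7    5.9] 30.9 [110.7 192.7]
block u,v [-159.8    6.1] th 30.9 size [111.2 192.7] tcp [-53.8 -35.8 135.5 -59.2] t 4.3
[17.81, -14.18, 0.39] -0.1
[17.86, -14.23, 10.19] -0.1
[15.86, -14.23, 10.19] -0.1
[14.81, -14.77, 10.2] -5.1
[13.72, -15.23, 10.2] -10.1
[12.6, -15.58, 10.2] -15.1
[11.45, -15.84, 10.21] -20.1
[13.32, -16.53, 10.19] -20.1
[13.28, -16.47, 0.39] -20.1
```

Request:
step_arm:
  motion:
    - [0, 17.9, -14.2, 0.4, 0]
    - [0, 17.9, -14.2, 0.4, 0]
    - [0, 17.9, -14.2, 0.4, 0]
    - [0, 17.9, -14.2, 0.4, 0]
    - [0, 17.9, -14.2, 0.4, 0]
    - [0, 17.9, -14.2, 5, 0]
    - [0, 17.9, -14.2, 10.2, 0]
    - [0, 17.0, -14.2, 10.2, 0]
    - [0, 16.0, -14.2, 10.2, 0]
    - [0, 15.3, -14.5, 10.2, -2.5]
    - [0, 14.8, -14.8, 10.2, -5]
    - [0, 14.25, -15.0, 10.2, -7.5]
    - [0, 13.7, -15.2, 10.2, -10]
    - [0, 13.2, -15.4, 10.2, -12.5]
    - [0, 12.6, -15.6, 10.2, -15]
    - [0, 12.0, -15.7, 10.2, -17.5]
    - [0, 11.4, -15.8, 10.2, -20]
    - [0, 11.4, -15.8, 10.2, -20]
    - [0, 13.3, -16.5, 10.2, -20]
    - [0, 13.3, -16.5, 4.4, -20]

```text
time: 6.3
tool_pos: [0.4369, -0.0961, 0.0746]
tcp_rot: [-1.209, -2.883, 0.003]
wrist_force: [-0.3, -0.2, -1.4]
width: -0.0
grip_force: 0.0
```

```bash
python3 - <<'E'
from h import *
c,th=look(); nudge(c,th,20,1)
E
```

```text
top [-146.5   -2.6] 48.1 [109.5 176. ]
scene [-150.8   -8. ] 48.4 [112.2 194. ]
block u,v [-150.8   -8. ] th 48.4 size [112.2 194. ] tcp [-260.7   -6.3   86.3  -39.2] t 6.4
[-17.77, 13.66, -4.08] 2.4
[-17.66, 13.6, 5.72] 2.4
[-15.66, 13.69, 5.7] 2.4
[-14.64, 14.28, 5.69] -2.6
[-13.57, 14.78, 5.68] -7.6
[-12.46, 15.18, 5.67] -12.6
[-11.32, 15.49, 5.66] -17.6
[-13.22, 16.09, 5.68] -17.6
[-13.34, 16.16, -4.11] -17.6
```

Request:
step_arm:
  motion:
    - [0, 0, 0, -4, 0]
    - [0, -17.7, 13.6, -4, 2]
    - [0, -17.7, 13.6, -4, 2]
    - [0, -17.7, 13.6, -4, 2]
    - [0, -17.7, 13.6, -4, 2]
    - [0, -17.7, 13.6, -4, 2]
    - [0, -17.7, 13.6, 1, 2]
    - [0, -17.7, 13.6, 5.9, 2]
    - [0, -16.6, 13.6, 5.9, 2]
    - [0, -15.7, 13.7, 5.9, 2]
    - [0, -15.1, 14.0, 5.9, 0]
    - [0, -14.6, 14.3, 5.9, -2.5]
    - [0, -14.1, 14.5, 5.9, -5]
    - [0, -13.6, 14.8, 5.9, -7.5]
    - [0, -13.0, 15.0, 5.9, -10]
    - [0, -12.5, 15.2, 5.9, -12.5]
    - [0, -11.9, 15.3, 5.9, -15]
    - [0, -11.3, 15.5, 5.9, -17.5]
    - [0, -13.2, 16.1, 5.9, -17.5]
    - [0, -13.2, 16.1, 0.9, -17.5]

```text
time: 8.4
tool_pos: [0.6451, -0.0781, 0.0608]
tcp_rot: [-0.752, -3.032, 0.003]
wrist_force: [-1.0, 0.9, -1.6]
width: -0.002
grip_force: 0.0
```

```bash
python3 - <<'E'
from h import *
c,th=look(); nudge(c,th,21,-1)
E
```

```text
top [-182.1  -58.6] -20.2 [58.3 87.6]
scene [-178.4  -62.5] 10.2 [ 79.  136.2]
scene [-176.7   84.3] 69.3 [40.1 49.8]
block u,v [-168.8    5.2] th 69.0 size [111.9 191.9] tcp [-57.7  36.5  76.5 -21.6] t 8.5
[17.87, -14.25, -5.56] -0.5
[17.96, -14.29, 4.24] -0.5
[15.96, -14.27, 4.26] -0.5
[14.85, -14.83, 4.27] -5.8
[13.7, -15.29, 4.28] -11.0
[12.51, -15.64, 4.29] -16.3
[11.3, -15.89, 4.3] -21.5
[13.16, -16.62, 4.28] -21.5
[13.07, -16.59, -5.52] -21.5
```

Request:
step_arm:
  motion:
    - [0, 0, 0, -5, 0]
    - [0, 17.9, -14.3, -5, 0]
    - [0, 17.9, -14.3, -5, 0]
    - [0, 17.9, -14.3, -5, 0]
    - [0, 17.9, -14.3, -5, 0]
    - [0, 17.9, -14.3, -5, 0]
    - [0, 17.9, -14.3, 0, 0]
    - [0, 17.9, -14.3, 4.7, 0]
    - [0, 17.0, -14.3, 4.7, 0]
    - [0, 16.0, -14.3, 4.7, 0]
    - [0, 15.4, -14.6, 4.7, -2.5]
    - [0, 14.85, -14.8, 4.7, -5.5]
    - [0, 14.3, -15.1, 4.7, -8]
    - [0, 13.7, -15.3, 4.7, -11]
    - [0, 13.1, -15.5, 4.7, -13.5]
    - [0, 12.5, -15.6, 4.7, -16]
    - [0, 11.8, -15.8, 4.7, -19]
    - [0, 13.5, -16.4, 4.7, -19]
    - [0, 13.5, -16.4, -1, -19]
    - [0, 15, -16.4, -5, -19]

```text
time: 10.5
tool_pos: [0.4434, -0.1545, 0.1231]
tcp_rot: [0.243, 3.131, -0.001]
wrist_force: [1.8, -0.7, 1.5]
width: -0.003
grip_force: 0.0
```

```bash
python3 - <<'E'
from h import *
c,th=look()
im,d,P=cloud("top"); cv2.imwrite("pics/t2.png",cv2.resize(im[120:270,200:430,::-1],None,fx=3,fy=3))
E
```

```text
top [-155.1    4.3] 83.6 [110.4 187.6]
scene [-155.5    2.2] 84.0 [116.2 190.5]
block u,v [-155.6    2.6] th 83.6 size [116.3 191. ] tcp [-256.1  -62.3  130.    -2.6] t 10.6
```

View pics/t2.png

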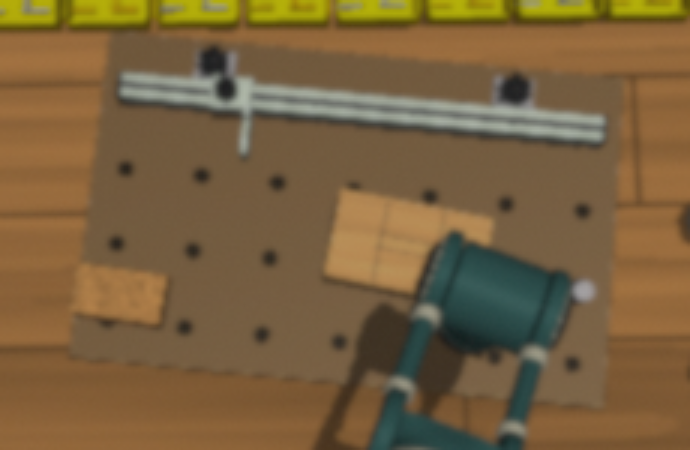

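The block is now about 84° round, parallel to the fence within 6.4° and roughly 100 mm clear of it. The stop is at (245,150) in the crop. I'll give the opposite corner one small nudge.

```bash
python3 - <<'E'
from h import *
nudge(np.array([-155.2,3.2]),83.7,6.3,1,n=2)
E
```

```text
[-19.17, 13.58, -0.09] 3.7
[-19.05, 13.61, 9.71] 3.7
[-17.06, 13.74, 9.69] 3.7
[-16.43, 14.14, 9.68] 0.6
[-15.78, 14.5, 9.67] -2.6
[-17.78, 14.59, 9.69] -2.6
[-17.9, 14.56, -0.11] -2.6
```

Request:
step_arm:
  motion:
    - [0, -19.1, 13.6, 0, 3.5]
    - [0, -19.1, 13.6, 0, 3.5]
    - [0, -19.1, 13.6, 0, 3.5]
    - [0, -19.1, 13.6, 0, 3.5]
    - [0, -19.1, 13.6, 0, 3.5]
    - [0, -19.1, 13.6, 0, 3.5]
    - [0, -19.1, 13.6, 5, 3.5]
    - [0, -19.1, 13.6, 9.7, 3.5]
    - [0, -18.1, 13.6, 9.7, 3.5]
    - [0, -17.1, 13.7, 9.7, 3.5]
    - [0, -16.7, 13.9, 9.7, 2]
    - [0, -16.3, 14.2, 9.7, 0]
    - [0, -15.8, 14.5, 9.7, -2.5]
    - [0, -15.8, 14.5, 9.7, -2.5]
    - [0, -17.8, 14.5, 9.7, -2.5]
    - [0, -17.8, 14.5, 5, -2.5]
    - [0, -17.8, 14.5, 0, -2.5]
    - [0, -13, 19, 0, -2.5]
    - [0, -8, 23, 0, -2.5]
    - [0, -4, 27, 0, -2.5]

```text
time: 12.65
tool_pos: [0.544, 0.079, 0.121]
tcp_rot: [-0.178, -3.136, -0.0]
wrist_force: [-1.1, 1.0, -0.9]
width: -0.002
grip_force: 0.0
```

```bash
python3 - <<'E'
from h import *
c,th=look()
E
```

```text
top [-163.1    4.2] 91.6 [111.1 190.8]
scene [-164.     3.7] 91.1 [115.5 189.9]
block u,v [-163.9    4. ] th 91.1 size [115.5 190.6] tcp [-1.905e+02  1.842e+02  1.195e+02  1.000e-01] t 12.75
```

Request:
step_arm:
  motion:
    - [8.5, 6.4, -18, 0, 0]
    - [8.5, 6.4, -18, 0, 0]
    - [8.5, 6.4, -18, 0, 0]
    - [8.5, 6.4, -18, 0, 0]
    - [8.5, 6.4, -18, 0, 0]
    - [8.5, 6.4, -18, 0, 0]
    - [8.5, 6.4, -18, 4, 0]
    - [8.5, 6.4, -18, 8, 0]
    - [8.5, 6.4, -18, 8, 0]
    - [8.5, 6.4, -18, 8, 0]

```text
time: 13.75
tool_pos: [0.4616, -0.0924, 0.0399]
tcp_rot: [-0.173, -3.134, -0.001]
wrist_force: [0.2, -0.2, 0.4]
width: 0.993
grip_force: 0.0
```

```bash
python3 - <<'E'
from h import *
print(tcp().round(1))
E
```

```text
[-249.7    2.4   39.9   -0. ]
```

Request:
step_arm:
  motion:
    - [8.5, 0, 0, 2, 0]
    - [8.5, -0.7, 0, 2, 0]
    - [8.5, -1.4, 0, 2, 0]
    - [8.5, -1.8, 0, 2, 0]
    - [8.5, -2.2, 0, 2, 0]
    - [8.5, -2.6, 0, 2, 0]
    - [8.5, -3.2, 0, 2, 0]
    - [8.5, -3.8, 0, 2, 0]
    - [8.5, -4.4, 0, 2, 0]
    - [8.5, -5.0, 0, 2, 0]
    - [8.5, -5.6, 0, 2, 0]
    - [8.5, -6.2, 0, 2, 0]
    - [8.5, -6.8, 0, 2, 0]
    - [8.5, -7.4, 0, 2, 0]
    - [8.5, -8.0, 0, 2, 0]
    - [8.5, -8.6, 0, 2, 0]
    - [8.5, -9.2, 0, 2, 0]
    - [8.5, -9.8, 0, 2, 0]
    - [8.5, -10.4, 0, 2, 0]
    - [8.5, -10.6, 0, 2, 0]

```text
time: 15.75
tool_pos: [0.5664, -0.1051, 0.0208]
tcp_rot: [-0.175, -3.134, -0.001]
wrist_force: [-8.3, 0.5, 5.8]
width: 1.0
grip_force: 4.3
```

```bash
python3 - <<'E'
from h import *
c,th=look()
im,d,P=cloud("top"); cv2.imwrite("pics/t3.png",cv2.resize(im[120:270,200:430,::-1],None,fx=3,fy=3))
E
```

```text
scene [-81.1   2.3] 89.7 [118.8 189.8]
block u,v [-81.1   2.3] th 89.7 size [118.8 189.8] tcp [-1.44e+02  1.30e+00  2.08e+01 -1.00e-01] t 15.85
```

View pics/t3.png

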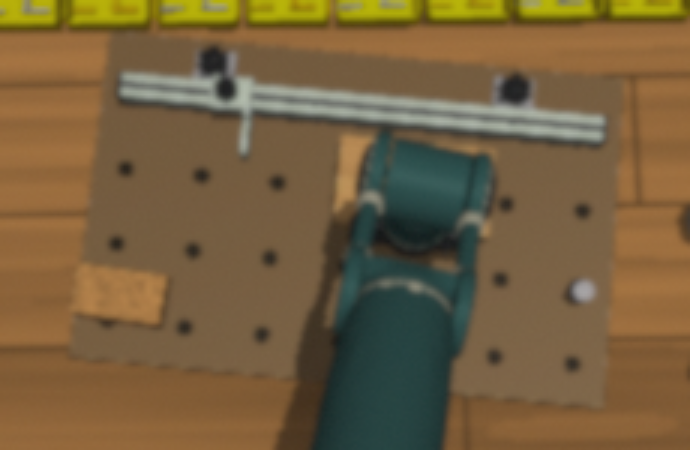

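The block is parallel to the fence and about 24 mm from it. I'll close the gap slowly.

Request:
step_arm:
  motion:
    - [8.5, -0.4, 0, 0, 0]
    - [8.5, -0.8, 0, 0, 0]
    - [8.5, -1.2, 0, 0, 0]
    - [8.5, -1.5, 0, 0, 0]
    - [8.5, -1.7, 0, 0, 0]
    - [8.5, -1.8, 0, 0, 0]
    - [8.5, -1.9, 0, 0, 0]
    - [8.5, -2.0, 0, 0, 0]

```text
time: 16.7
tool_pos: [0.5854, -0.1072, 0.0206]
tcp_rot: [-0.175, -3.133, -0.001]
wrist_force: [-8.3, 1.8, 4.5]
width: 0.992
grip_force: 4.0
```

Request:
step_arm:
  motion:
    - [8.5, -0.1, 0, 0, 0]
    - [8.5, -0.2, 0, 0, 0]
    - [8.5, -0.3, 0, 0, 0]

```text
time: 17.0
tool_pos: [0.5883, -0.1076, 0.0207]
tcp_rot: [-0.175, -3.133, -0.001]
wrist_force: [-6.9, 0.8, 4.7]
width: 0.995
grip_force: 4.0
```

Request:
step_arm:
  motion:
    - [8.5, -0.1, 0, 0, 0]
    - [8.5, -0.2, 0, 0, 0]
    - [8.5, -0.2, 0, 0, 0]

```text
time: 17.3
tool_pos: [0.5906, -0.1079, 0.0207]
tcp_rot: [-0.175, -3.133, -0.0]
wrist_force: [-7.5, 0.7, 4.3]
width: 0.995
grip_force: 3.6
```

Request:
step_arm:
  motion:
    - [8.5, -0.1, 0, 0, 0]
    - [8.5, -0.2, 0, 0, 0]
    - [8.5, -0.2, 0, 0, 0]

```text
time: 17.6
tool_pos: [0.5905, -0.1078, 0.0207]
tcp_rot: [-0.175, -3.129, -0.001]
wrist_force: [-13.8, 1.8, 10.1]
width: 0.994
grip_force: 6.8
```

Request:
step_arm:
  motion:
    - [8.5, -0.1, 0, 0, 0]
    - [8.5, -0.2, 0, 0, 0]
    - [8.5, -0.2, 0, 0, 0]
    - [8.5, 2.0, 0, 0, 0]
    - [8.5, 2.0, 0, -5, 0]
    - [0, 2.0, 0, -10, 0]
    - [0, 2.0, -6, -11, 0]
    - [0, 2.0, -11, -11, 0]
    - [0, 2.0, -16, -11, 0]
    - [0, 2.0, -18, -11, 0]
    - [0, 2.0, -18, -11, 0]

```text
time: 18.7
tool_pos: [0.5548, -0.2898, 0.1319]
tcp_rot: [0.182, 3.133, -0.005]
wrist_force: [-0.2, 0.0, 0.1]
width: 0.003
grip_force: 0.0
```

```bash
python3 - <<'E'
from h import *
c,th=look()
im,d,P=cloud("top"); cv2.imwrite("pics/t4.png",cv2.resize(im[120:240,230:410,::-1],None,fx=4,fy=4))
E
```

```text
top [-57.9   2.6] 90.0 [103.7 189.9]
scene [-59.5   1.9] 89.9 [106.8 190.5]
block u,v [-59.4   2.1] th 90.0 size [106.8 191. ] tcp [-135.9 -179.7  131.1   -0.2] t 18.8
```

View pics/t4.png

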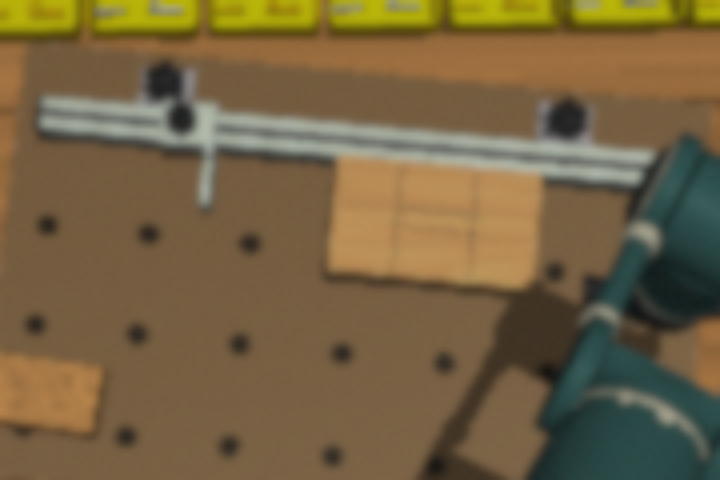

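The block lies flush along the fence, from crop x 330 to 540, with the stop plate at (207,170). It still has to slide about 114 mm left. I'll push its right end squarely with two slightly opened fingers.

Request:
step_arm:
  motion:
    - [4, -7.8, 5, 0, 8.5]
    - [4, -7.8, 5, 0, 17]
    - [4, -7.8, 5, 0, 25.5]
    - [4, -7.8, 5, 0, 34]
    - [4, -7.8, 5, 0, 42]
    - [4, -7.8, 5, 0, 50]
    - [4, -7.8, 5, 0, 58]
    - [4, -7.8, 5, 0, 66]
    - [4, -7.8, 5, 0, 74]
    - [4, -7.8, 5, 0, 82]
    - [4, -7.8, 5, 0, 90]
    - [4, -7.8, 5, 0, 90]
    - [4, -7.8, 5, 5, 90]
    - [4, -7.8, 5, 9.5, 90]
    - [4, -7.8, 5, 10.3, 90]
    - [4, -7.8, 5, 10.3, 90]

```text
time: 20.45
tool_pos: [0.6354, -0.2422, 0.025]
tcp_rot: [-2.335, -2.094, 0.003]
wrist_force: [0.5, -0.3, 0.4]
width: 0.47
grip_force: 0.0
```

```bash
python3 - <<'E'
from h import *
print(tcp().round(1))
E
```

```text
[ -60.5 -127.5   25.   -89.9]
```

Request:
step_arm:
  motion:
    - [4, 0.8, 0, 0, 0]
    - [4, 1.5, 0, 0, 0]
    - [4, 2.0, 0, 0, 0]
    - [4, 2.5, 0, 0, 0]
    - [4, 3.1, 0, 0, 0]
    - [4, 3.7, 0, 0, 0]
    - [4, 4.3, 0, 0, 0]
    - [4, 4.9, 0, 0, 0]
    - [4, 5.5, 0, 0, 0]
    - [4, 6.1, 0, 0, 0]
    - [4, 6.7, 0, 0, 0]
    - [4, 7.3, 0, 0, 0]
    - [4, 7.9, 0, 0, 0]
    - [4, 8.5, 0, 0, 0]
    - [4, 9.1, 0, 0, 0]
    - [4, 9.7, 0, 0, 0]
    - [4, 10.3, 0, 0, 0]
    - [4, 10.9, 0, 0, 0]
    - [4, 11.4, 0, 0, 0]
    - [4, 11.7, 0, 0, 0]

```text
time: 22.45
tool_pos: [0.6515, -0.1299, 0.0296]
tcp_rot: [2.337, 2.092, -0.001]
wrist_force: [-1.6, -8.1, 3.6]
width: 0.469
grip_force: 4.2
```

```bash
python3 - <<'E'
from h import *
c,th=look()
E
```

```text
top [-57.8 122.6] 88.4 [102.2 132.7]
scene [-59.1  93.5] 90.1 [106.2 190.1]
block u,v [-59.1  93.9] th 90.1 size [106.2 190.9] tcp [-56.8 -13.6  29.5 -90.1] t 22.55
```

Request:
step_arm:
  motion:
    - [4, 0.5, 0, 0, 0]
    - [4, 0.9, 0, 0, 0]
    - [4, 1.3, 0, 0, 0]
    - [4, 1.6, 0, 0, 0]
    - [4, 1.8, 0, 0, 0]

```text
time: 23.05
tool_pos: [0.6535, -0.1122, 0.0296]
tcp_rot: [2.337, 2.092, -0.001]
wrist_force: [-1.9, -10.0, 4.2]
width: 0.465
grip_force: 4.2
```

Request:
step_arm:
  motion:
    - [4, 0.1, 0, 0, 0]
    - [4, 0.2, 0, 0, 0]
    - [4, 0.3, 0, 0, 0]

```text
time: 23.35
tool_pos: [0.6538, -0.1094, 0.0295]
tcp_rot: [2.337, 2.092, -0.001]
wrist_force: [-1.7, -7.8, 4.6]
width: 0.468
grip_force: 4.2
```

Request:
step_arm:
  motion:
    - [4, 0.1, 0, 0, 0]
    - [4, 0.2, 0, 0, 0]
    - [4, 0.2, 0, 0, 0]

```text
time: 23.65
tool_pos: [0.654, -0.1073, 0.0295]
tcp_rot: [2.337, 2.092, -0.001]
wrist_force: [-2.1, -8.0, 4.6]
width: 0.468
grip_force: 3.9
```

Request:
step_arm:
  motion:
    - [4, 0.1, 0, 0, 0]
    - [4, 0.2, 0, 0, 0]
    - [4, 0.2, 0, 0, 0]

```text
time: 23.95
tool_pos: [0.6542, -0.1062, 0.0296]
tcp_rot: [2.337, 2.091, -0.002]
wrist_force: [-1.9, -10.9, 4.2]
width: 0.472
grip_force: 5.4
```

Request:
step_arm:
  motion:
    - [4, 0.1, 0, 0, 0]
    - [4, 0.2, 0, 0, 0]
    - [4, 0.2, 0, 0, 0]

```text
time: 24.25
tool_pos: [0.6542, -0.1062, 0.0296]
tcp_rot: [2.335, 2.09, -0.005]
wrist_force: [-2.6, -17.5, 5.0]
width: 0.472
grip_force: 8.5
```

Firm contact with the stop at 17 N. I'll retreat, then press the near side lightly once to make sure it is flat on the fence.

Request:
step_arm:
  motion:
    - [4, -2.4, 0, 0, 0]
    - [4, -2.4, 0, -5, 0]
    - [8.5, -2.4, 0, -10, 0]
    - [8.5, 0, -5, -10, -8]
    - [8.5, 2, -9, -10, -16]
    - [8.5, 5, -10.5, -10, -24]
    - [8.5, 9, -10.5, -10, -32]
    - [8.5, 10.7, -10.5, -10, -40]
    - [8.5, 10.7, -10.5, -10, -48]
    - [8.5, 10.7, -10.5, -10, -56]
    - [8.5, 10.7, -10.5, -10, -64]
    - [8.5, 10.7, -10.5, -10, -72]
    - [8.5, 10.7, -10.5, -10, -80]
    - [8.5, 10.7, -10.5, -10, -88]
    - [8.5, 10.7, -10.5, -10, -90]
    - [8.5, 10.7, -10.5, -10, -90]

```text
time: 25.85
tool_pos: [0.561, 0.0174, 0.1279]
tcp_rot: [0.175, 3.136, 0.0]
wrist_force: [0.7, 0.3, 0.3]
width: 0.996
grip_force: 0.0
```

```bash
python3 - <<'E'
from h import *
c,th=look()
E
```

```text
top [-43.1  44.2] 4.6 [44.4 76.8]
scene [-59.  114.5] 90.3 [105.6 186.6]
block u,v [-59.  114.5] th 90.3 size [105.6 186.6] tcp [-163.   122.4  127.7   -0.2] t 25.95
```

Request:
step_arm:
  motion:
    - [8.5, 0, -0.5, 5, 0]
    - [8.5, 0, -0.5, 9.8, 0]
    - [8.5, 0, -0.5, 10.7, 0]
    - [8.5, -1.5, -0.5, 10.7, 0]
    - [8.5, -2.5, -0.5, 10.7, 0]
    - [8.5, -3.2, -0.5, 10.7, 0]
    - [8.5, -3.7, -0.5, 10.7, 0]
    - [8.5, -4.0, -0.5, 10.7, 0]
    - [8.5, -4.2, -0.5, 10.7, 0]
    - [8.5, -4.3, -0.5, 10.7, 0]
    - [8.5, -4.4, -0.5, 10.7, 0]

```text
time: 27.05
tool_pos: [0.6035, 0.0073, 0.0203]
tcp_rot: [-0.175, -3.136, 0.0]
wrist_force: [-2.2, 0.3, 1.9]
width: 0.996
grip_force: 1.2
```

Request:
step_arm:
  motion:
    - [8.5, -0.1, 0, 0, 0]
    - [8.5, -0.2, 0, 0, 0]
    - [8.5, -0.2, 0, 0, 0]

```text
time: 27.35
tool_pos: [0.6034, 0.0074, 0.0198]
tcp_rot: [-0.174, -3.131, -0.0]
wrist_force: [-7.5, 1.4, 6.1]
width: 0.992
grip_force: 3.5
```

Request:
step_arm:
  motion:
    - [8.5, -0.1, 0, 0, 0]
    - [8.5, -0.2, 0, 0, 0]
    - [8.5, -0.3, 0, 0, 0]
    - [8.5, -0.3, 0, 0, 0]

```text
time: 27.75
tool_pos: [0.6032, 0.0075, 0.0194]
tcp_rot: [-0.174, -3.125, -0.0]
wrist_force: [-14.8, 2.5, 11.2]
width: 0.995
grip_force: 7.6
```

Request:
step_arm:
  motion:
    - [8.5, 2.5, 0, 0, 0]
    - [8.5, 2.5, 0, -5, 0]
    - [8.5, 2.5, 0, -10, 0]
    - [8.5, 6, -4, -13, 0]
    - [8.5, 10, -8, -13, 0]
    - [8.5, 11, -13, -13, 0]
    - [8.5, 11, -18, -13, 0]
    - [8.5, 11, -20, -13, 0]
    - [8.5, 11, -20, -13, 0]

```text
time: 28.65
tool_pos: [0.4769, -0.1836, 0.1508]
tcp_rot: [0.183, 3.135, -0.003]
wrist_force: [0.5, 0.6, -0.9]
width: 0.994
grip_force: 0.0
```

```bash
python3 - <<'E'
from h import *
c,th=look()
im,d,P=cloud("top"); cv2.imwrite("pics/t5.png",cv2.resize(im[120:270,210:410,::-1],None,fx=4,fy=4))
E
```

```text
top [-57.6 115.5] 89.8 [103.  184.9]
scene [-59.5 114.6] 89.8 [106.5 186.3]
block u,v [-59.4 114.7] th 89.9 size [106.6 186.6] tcp [-2.245e+02 -8.330e+01  1.503e+02 -2.000e-01] t 28.75
```

View pics/t5.png

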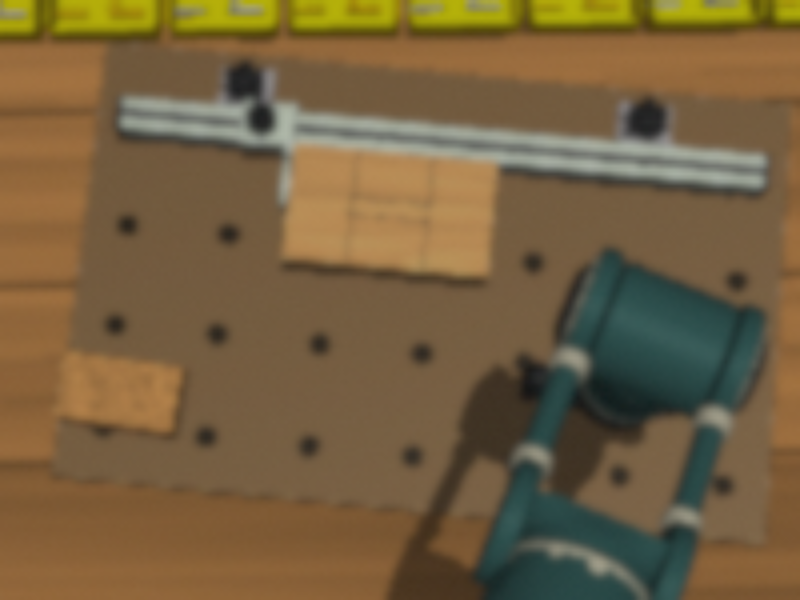

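The block lies flat on the fence with its left end on the stop plate at (288,175), and the arm is clear of it.

```bash
python3 -c "
from workcell import bot
print(bot.finish_job())"
```

```text
the job is handed in; nothing more can be done
None
```

Job handed in at about 29 s: I nudged the oak block round from alternate corners until it was parallel, then pushed it flat against the fence and along it until its end met the stop. The last picture confirms that, though the arm hid the bench dog from view in it.

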